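Set the length stop and push the bar up to it

ROBOT

A 7-joint arm with a two-finger parallel gripper is mounted at the origin on the work surface. World frame = base frame: x ahead of the robot, y to its left, z up, the work surface at z = 0. Lengths are in mm, angles in rad, forces in N, time in s.
With the tool pointing down it reaches from about 425 to 1025 mm from the base axis. Payload 9.4 kg.
Tool frame: the origin (TCP) lies between the finger pads; the fingertips stand 8 mm ahead of it and the grasp point (between the pads) lies 11 mm behind it (r.finger_overhang is the distance from the TCP to the fingertips, in mm); z points along the fingers, y is the line along which they close (so a half turn about z gives the same grasp; the last joint's range is limited). The gripper opens to 93 mm and grips with 3 to 60 N. Pads are 15 mm wide; open, the fingers measure 128 mm over their backs; the gripper's body (75 mm by 188 mm) begins 65 mm behind the grasp point.
Start: joints at [1.237, 0.599, -0.003, 1.599, 0.002, 0.943, -0.08], TCP at [184.131, -701.228, 226.618] pointing down, gripper open.
Joint ranges: [-2.57, 2.57], [-0.35, 1.97], [-1.29, 1.29], [0.11, 2.56], [-1.05, 4.19], [0.11, 1.86], [-2.63, 2.63]. Speed limits (rad/s): [2.22, 2.22, 3.01, 3.01, 3.14, 3.14, 3.14].

INTERFACE

Orientations are given as a rotation vector (axis times angle).
In Python, from cell import r gives the robot as it stands.
- The arm moves only by the tool drive_tool, never from a script. Its argument "plan" is a list of rows, each a list of 3 entries, a list of its own where there are three numbers: the shift along the tool's x, y, z in m, then the turn, a rotation vector about the tool's x, y, z in rad, then the finger opening in m, from 0 to 0.093. In form: [[[x, y, z], [ax, ay, az], grip], ...]. A call has 1 to 20 rows; each row shifts and turns the commanded pose from where the row before left it, along the tool's axes as they then stand; what a row does not reach is not made up. A row lasts 1/8 s, in which the tool goes at most 62.5 mm and 10.7 degrees, less where a joint would pass 70% of its speed; a pose out of reach is approached as far as the arm can. A call with a gripper value outside its range is refused whole. The fingers move at their own pace and stop on an object; "grip_force" is the grip in N (left out, the last holds). Time passes only in rows, so rows that do not move let the fingers close. It gives the time, the measured TCP pose, the force, the opening and the grip force at its end, in the units of the state.
- r.read_state(): the state, without advancing time (a new reading comes with each control period).
- r.capture(name): name is "side" or "top"; returns (picture, depth): 384x512x3 uint8, red, green, blue; 384x512 float32, mm along the optical axis (not along the pixel's ray), 0 where there is no reading.
- r.camera_params(name): a dict with "fovy" (degrees; the focal length in pixels is half the picture's height over the tangent of half this angle, whatever the lens; pixels are square), "cx", "cy" (the principal point, pixels), "k1" (the pictures are not rectified: a ray, as slopes to the right and down, at radius r is drawn at 1 + k1 r^2 times it, then the intrinsics apply), "R" (3x3) and "t" (3): a world point X has camera coordinates R X + t. Camera axes: x right, y down, z forward; pixel columns grow to the right and rows downward; lengths in mm; the calibration is good to about 2 mm. A picture is of the moment at which its call begins. camera_params takes no time and is no camera call.
- r.job_done(): hands the job in; it is judged then, once.
Trained networks look in the newest picture that a camera, given by its name, has taken for a name from the list of things; names that differ only in an ending like _2 or _b are one class to them, and where a whole thing is asked for, a point or a joint stands for the part that bears it (a point fixed in the world has none). Each returns a list of dicts, best first, with "score" (0 to 1); they miss things now and then, are a little off and sometimes report something else, mostly with a low value. They report only what shows in the picture. A call takes as long as a camera call. They do not tell look-alikes from the thing itself.
- r.look_for(camera, target): "location" ([x, y, z] in mm, in the coordinates of the camera as it stood for that picture, good to about 4 mm: the middle of the surface that is visible of it).
The state is a dict: "time_s": time; "joint_pos": joint angles; "qd": joint speeds; "effort": joint torques, N m; "position": TCP position; "orientation": TCP orientation; "ft_force": force on the tool from outside, world axes, zero at the start; "moment": the same for the moment, N m; "gripper_width": opening from 0.0 (shut) to 1.0 (fully open); "gripper_force": force on a finger pad.
Only numpy, scipy, OpenCV 4.12 (cv2) and the standard library are available. Lean on these libraries where they do the work, as an engineer would, in place of code of your own. Each camera call takes 0.05 s, during which the arm holds its last target. There are 200 camera calls.

TASK

Get the long brass bar ready for sawing to length on the cut-off board, only by pushing with the fingers: do not grip, pinch or lift anything. First slide the steel stop along the fence until its face towards the bar is in line with the pencil line on the masking tape, then push the bar flat against the fence and along it until its end touches the stop, gently, so that the stop stays at the line. Leave the tools and other things on the board and bench alone.

Things in the scene. Friction and masses are not known exactly. Their poses are not given: they have to be found in the camera images.
- board: cut-off board fixed to the bench: grey laminate base 240 x 400 x 12 mm, origin centre of underside. x points across it away from the robot, y along the fence to the robot's left. An aluminium fence, 46 mm deep, top 37 mm above the bench, runs along all 400 mm of it; its working face is at x = +50 mm, the base before it is open. A narrow saw kerf in the fence does not catch the bar
- fence (a point): point on the fence's working face (upright, towards the robot), at mid length, 20 mm above the bench; axes as the board's: the face runs along y and looks to -x
- stop: dark steel stop, slides only along the fence (y) when pushed with about 7 N and stays where left. Its arm hangs before the fence: 32 mm out from the face, 14.5 to 50 mm above the bench. On the fence's top its carriage (to 51 mm) carries a black thumbscrew, 22 mm wide, top 67 mm above the bench. Origin on its right face, at the fence's front top edge, axes as the board's; body from y = 0 to +34 mm
- stop_face (a point): middle of the right face of the stop's arm (the face towards the bar, which the bar's end shall touch), 16 mm in front of the fence and 20 mm above the bench; axes as the board's
- mark_line (a point): the pencil line: middle of a dark line, 3 mm wide, across a 26 mm long piece of cream masking tape stuck on the rear part of the fence's top, behind the stop's path; the line runs across the fence. Axes as the board's. The tape lies left or right of where the stop begins. A second, bare piece of tape without a line means nothing
- bar: the long brass bar, 160 mm long, 16 x 16 mm section, about 0.35 kg, lying loose on the board in front of the fence and to the right of the stop, at an angle to the fence; origin centre of its underside, y along the bar, its +y end towards the stop, x across it (towards the fence)
- bar_left (a point): centre of the bar's end face towards the stop (+y end), 8 mm above the board
- bar_right (a point): centre of the bar's other end face (-y end), 8 mm above the board
- offcut: short brass offcut of the same bar, 26 mm long, 16 x 16 mm section, lying on the front left part of the board; origin centre of underside
- lube_tin: round flat aluminium tin of saw lubricant, 45 mm diameter, 23 mm high, on the front left part of the board; origin centre of underside
- pliers: flat-nose pliers, 145 mm long, 12 mm high, lying on the bench to the right; origin near the pivot, on the bench
- dish: round wooden dish holding small rings, 94 mm diameter, 16 mm high, on the bench to the left; origin centre of underside
- bangle: brass bangle lying flat, 68 mm diameter, 8 mm high, on the bench to the left; origin at its centre, on the bench
- bench_block: square steel bench block, 70 x 70 x 18 mm, on the bench to the right; origin centre of underside
Mind the look-alikes: they are no part of the job. Of the things shaped like the bar, the brass one is meant.

How it is judged (in metres and radians):
On the way, in this order (a step that is already met when the one before it is completed fails the run):
1. the stop stands at the pencil line (y of stop_face in the frame of mark_line between -0.004 and 0.004 m), for 0.2 s.
2. the bar lies flat along the fence with its end against the stop, the stop still at the line (all of step 1 and x of each of bar_left, bar_right in the frame of fence above -0.0102 m and height (world z) of bar below 0.015 m and y of bar_left in the frame of stop_face between -0.0022 and 0.002 m), for 0.2 s.
At the end, for the whole second after the job is handed in: the stop's bar-side face is within 4 mm of the pencil line along the fence; both ends of the bar are within about 2 mm of touching the fence and it lies on the board; its end is within about 2 mm of the stop's face; the bar is at rest (all of step 2 and linear speed of bar below 0.01 m/s).
It fails at once if the bar is lifted or tipped up (height (world z) of bar above 0.02 m or height (world z) of any of bar_left, bar_right above 0.03 m).
It fails at once if the bar or the stop is gripped, or pushed hard (over 35 N) (contact force between the fingers and bar above 35 N or contact force between the fingers and stop above 35 N).
It fails at once if another thing on the board or bench is pushed about (over 15 mm) (distance of any of offcut, lube_tin, pliers, dish, bangle, bench_block from where it was at the start of the episode above 0.015 m).
It also fails if it takes over 70 s, if anything falls off the work surface, if the arm or the gripper's body presses on something with over 40 N, if the wrist force passes 120 N, or if a joint passes its speed limit or range.

## Working session

There is one attempt and no reset: what is moved stays moved. The work goes in short steps, Python scripts to look and compute and a tool call to move; the robot and the scene stay as the last step left them, time stands still between calls to the robot, and variables do not carry over. Pictures are saved under pics/ and viewed, at most 10 in all, crops included, and the job is handed in when it is done.

Besides the shell and the picture viewer there is one more tool, called after ">>>" as name(argument=value, ...) on one line, values as JSON. drive_tool: Moves the arm, as the interface text tells. Its arguments: {"type":"object","properties":{"plan":{"type":"array","items":{"type":"array"}},"grip_force":{"type":"number"}},"required":["plan"]}

```bash
mkdir -p pics
cat > h.py <<'E'
import numpy as np, cv2
from cell import r
def cam(n):
    p=r.camera_params(n); f=192/np.tan(np.radians(p['fovy'])/2)
    return p,f,np.array(p['R']),np.array(p['t'])
def ray(n,u,v):
    p,f,R,t=cam(n); d=np.array([(u-p['cx'])/f,(v-p['cy'])/f]); x=d.copy()
    for _ in range(20): x=d/(1+p['k1']*(x@x))
    return R.T@np.array([x[0],x[1],1]), -R.T@t
def at_z(n,u,v,z):
    d,c=ray(n,u,v); return c+d*(z-c[2])/d[2]
def at_d(n,u,v,dep):
    d,c=ray(n,u,v); return c+d*dep
def proj(n,X):
    p,f,R,t=cam(n); c=R@np.array(X)+t; s=c[:2]/c[2]; s=s*(1+p['k1']*(s@s)); return s*f+[p['cx'],p['cy']]
def world(n,loc):
    p,f,R,t=cam(n); return R.T@(np.array(loc)-t)
E
python3 - <<'E'
from h import *
for n in ('top','side'):
    im,d=r.capture(n); np.save(n+'.npy',d); cv2.imwrite(f'pics/{n}0.png',im[:,:,::-1])
    p=r.camera_params(n); print(n,p['fovy'],p['k1'],(-np.array(p['R']).T@p['t']).round())
    for k in ('board','stop','mark_line','bar','bar_left','bar_right','offcut','lube_tin'):
        l=r.look_for(n,k); print(k,[(round(a['score'],2),world(n,a['location']).round()) for a in l[:2]])
s=r.read_state(); print(s['time_s'],s['position'],s['orientation'],s['ft_force'])
E
```

```text
top 44.0940849767628 -0.0005258250884835332 [ 264.  -11. 1297.]
board [(0.85, array([562., -17.,  15.])), (0.42, array([519., -81.,  32.]))]
stop [(0.7, array([606., 121.,  47.]))]
mark_line []
bar [(0.91, array([ 239., -342.,   16.])), (0.84, array([517., -78.,  29.]))]
bar_left [(0.9, array([306., 162.,  13.])), (0.86, array([ 321., -155.,   11.]))]
bar_right [(0.92, array([ 237., -346.,   15.])), (0.91, array([308., 163.,  18.]))]
offcut [(0.49, array([493.,  68.,  28.]))]
lube_tin [(0.58, array([509., 143.,  31.]))]
side 50.743620718814576 0.00921742940524738 [-116.  656.  723.]
board [(0.65, array([561.,  18.,  11.]))]
stop [(0.61, array([605., 131.,  48.]))]
mark_line []
bar [(0.82, array([517., -69.,  28.])), (0.7, array([ 315., -134.,   12.]))]
bar_left [(0.84, array([305., 170.,  15.])), (0.64, array([ 253., -327.,   13.]))]
bar_right [(0.68, array([ 253., -329.,   11.])), (0.6, array([518., -66.,  26.]))]
offcut []
lube_tin [(0.63, array([334., 325.,   5.])), (0.53, array([506., 149.,  33.]))]
0.9 [ 184.12819419 -701.21750066  226.60741467] [-3.11571168e+00 -4.02291579e-01  8.00890868e-05] [-0.18896284 -0.11775017 -0.32748874]
```

View pics/top0.png

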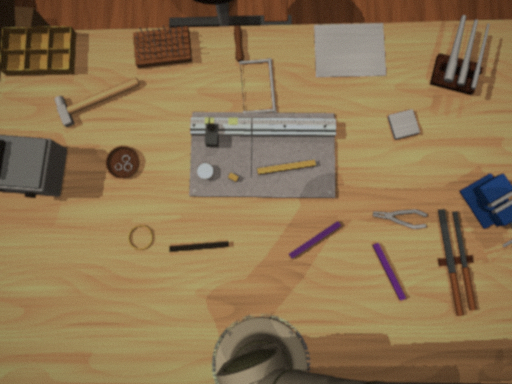

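View pics/side0.png

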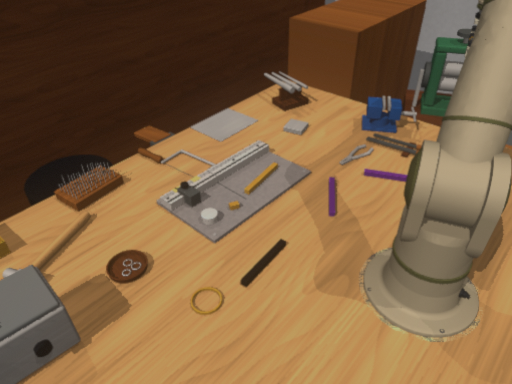

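Top view: the board spans (190–336, 112–197), the stop is at (211,134), a tape is near (234,121), and the brass bar runs from (258,171) to (317,163). I'll zoom in on the fence and the bar.

Run:
```python
from h import *
im=cv2.imread('pics/top0.png')
a=cv2.resize(im[108:148,186:266],None,fx=10,fy=10,interpolation=cv2.INTER_CUBIC)
a=cv2.convertScaleAbs(a,alpha=1.5)
cv2.imwrite('pics/z1.png',a)
b=cv2.resize(im[105:201,186:342],None,fx=5,fy=5,interpolation=cv2.INTER_CUBIC); cv2.imwrite('pics/z2.png',cv2.convertScaleAbs(b,alpha=1.4))
```

```text
(no output)
```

View pics/z1.png

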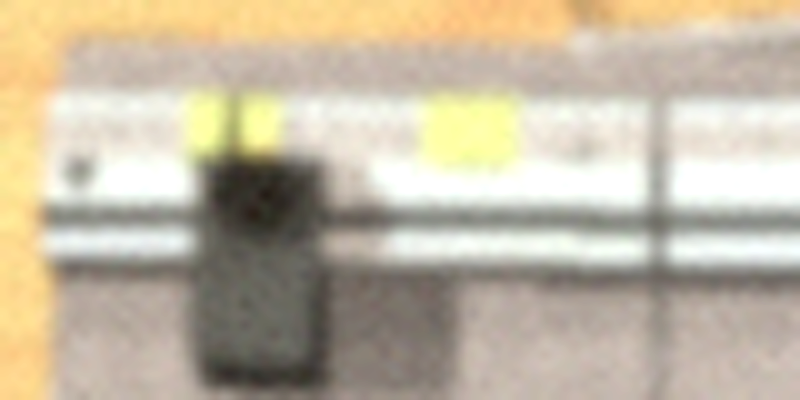

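View pics/z2.png

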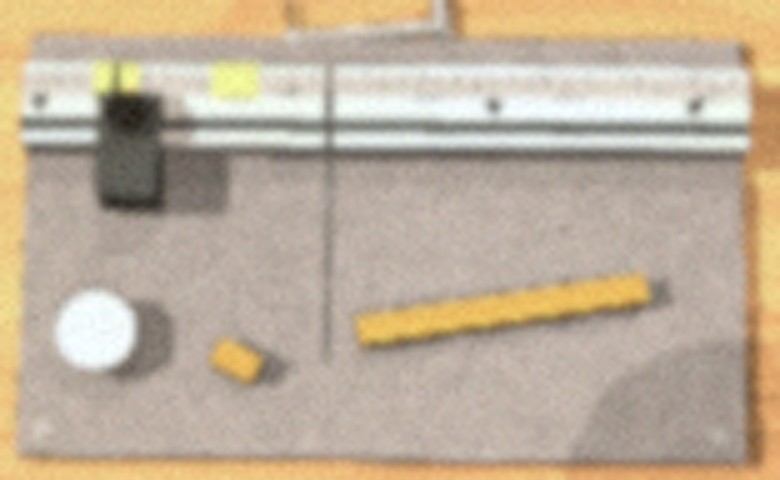

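Run:
```python
from h import *
g=cv2.imread('pics/top0.png').astype(float)
Z1=lambda x,y:(186+(x+.5)/10-.5,108+(y+.5)/10-.5)
Z2=lambda x,y:(186+(x+.5)/5-.5,105+(y+.5)/5-.5)
P=lambda n,uv,z:print(n,np.round(uv,1),at_z('top',*uv,z).round(1))
P('line',Z1(233,120),37)
P('stop R arm',Z1(325,300),50);P('stop R front',Z1(322,380),50);P('stop L front',Z1(197,380),50)
for n,q in dict(fL=(22,147),fR=(750,152),fLrear=(25,65),fRrear=(750,68)).items(): P(n,Z2(*q),37)
for n,q in dict(bL=(20,455),bR=(745,460)).items(): P(n,Z2(*q),12)
for n,q in dict(barL1=(356,318),barL2=(363,347),barR1=(645,273),barR2=(650,301)).items(): P(n,Z2(*q),28)
P('tin',Z2(95,330),35);P('off',Z2(238,361),28)
# groove / fence edges: vertical luminance profile at several columns
L=g.sum(2)
for u in (195,228,245,265,285,305,330):
    print(u,L[114:142,u-1:u+2].mean(1).round().astype(int))
print('line prof',L[118:122,203:222].mean(0).astype(int), 'B',g[118:122,203:222,0].mean(0).astype(int))
print('arm prof',L[138:145,200:224].mean(0).astype(int))
# brass bar mask
hsv=cv2.cvtColor(cv2.imread('pics/top0.png'),cv2.COLOR_BGR2HSV)
m=((hsv[...,1]>110)&(hsv[...,2]>60)).astype(np.uint8); m[:150]=0;m[190:]=0;m[:,:250]=0;m[:,330:]=0
v,u=np.nonzero(m);rc=cv2.minAreaRect(np.c_[u,v].astype(np.float32));print(len(u),rc)
for c in cv2.boxPoints(rc): P('box',c,28)
```

```text
line [208.8 119.6] [653.6 130.8  37. ]
stop R arm [218.  137.6] [598.4 104.3  50. ]
stop R front [217.8 145.6] [576.2 105.2  50. ]
stop L front [205.2 145.6] [576.9 139.2  50. ]
fL [190. 134.] [613.6 182.8  37. ]
fR [335.6 135. ] [ 602.3 -215.5   37. ]
fLrear [190.6 117.6] [660.3 181.4  37. ]
fRrear [335.6 118.2] [ 649.7 -217.6   37. ]
bL [189.6 195.6] [446.2 186.7  12. ]
bR [334.6 196.6] [ 436.3 -209.5   12. ]
barL1 [256.8 168.2] [516.    0.8  28. ]
barL2 [258.2 174. ] [499.9  -2.7  28. ]
barR1 [314.6 159.2] [ 538.  -157.1   28. ]
barR2 [315.6 164.8] [ 522.3 -159.3   28. ]
tin [204.6 170.6] [510.8 142.7  35. ]
off [233.2 176.8] [493.4  65.5  28. ]
195 [379 381 398 449 486 467 445 440 452 439 410 421 463 463 372 278 322 443
 472 365 243 246 309 343 341 337 344 357]
228 [370 361 364 398 451 474 461 453 452 471 494 516 522 495 398 291 304 432
 486 438 311 215 207 212 223 217 223 228]
245 [380 378 363 381 446 480 464 449 418 429 478 513 523 501 421 303 270 377
 475 474 350 235 231 300 329 336 338 352]
265 [355 370 361 388 459 495 469 446 450 466 503 527 525 514 442 324 289 397
 483 478 
[... 245 characters left out ...]
 229 289 338 340 344 338]
330 [381 374 373 381 427 471 494 472 448 448 475 498 520 530 496 406 281 293
 435 489 420 301 237 293 327 337 341 347]
line prof [466 467 455 453 434 368 322 402 444 447 448 440 445 462 480 463 459 467
 469] B [146 135 117 110 105  88  77  97 107 109 118 130 142 149 154 149 147 150
 151]
arm prof [354 355 358 349 303 243 196 185 182 189 188 188 190 191 195 190 172 138
 155 213 231 236 237 234]
354 ((286.29193115234375, 166.6473846435547), (6.234345436096191, 57.85776138305664), 81.25383758544922)
box [257.2 168. ] [ 5.167e+02 -3.000e-01  2.800e+01]
box [314.4 159.2] [ 538.1 -156.6   28. ]
box [315.4 165.3] [ 520.9 -158.6   28. ]
box [258.2 174.1] [499.5  -2.6  28. ]
```

Yaw is about −0.0275, the line lies at y' ≈ 148 and the stop face at ≈ 122, so the stop has to go about 26 mm left. I'll align the tool with the board, shut the fingers and move above the point just right of the stop.

>>> drive_tool(plan=[[[0,0,0],[0,0,0.142],0.0],[[0,0,0],[0,0,0.142],0.0],[[0.0243,-0.0491,0],[0,0,0],0.0],[[0.0243,-0.0491,0],[0,0,0],0.0],[[0.0243,-0.0491,0],[0,0,0],0.0],[[0.0243,-0.0491,0],[0,0,0],0.0],[[0.0243,-0.0491,0],[0,0,0],0.0],[[0.0243,-0.0491,0],[0,0,0],0.0],[[0.0243,-0.0491,0],[0,0,0],0.0],[[0.0243,-0.0491,0],[0,0,0],0.0],[[0.0243,-0.0491,0],[0,0,0],0.0],[[0.0243,-0.0491,0],[0,0,0],0.0],[[0.0243,-0.0491,0],[0,0,0],0.0],[[0.0243,-0.0491,0],[0,0,0],0.0],[[0.0243,-0.0491,0],[0,0,0],0.0],[[0.0243,-0.0491,0],[0,0,0],0.0],[[0.0243,-0.0491,0],[0,0,0],0.0],[[0.0243,-0.0491,0],[0,0,0],0.0],[[0,0,0],[0,0,0],0.0],[[0,0,0],[0,0,0],0.0]])

```text
time_s: 3.4
position: [593.7, 72.9, 226.4]
orientation: [3.141, -0.043, -0.001]
ft_force: [-0.0, 0.0, 0.7]
gripper_width: 0.006
gripper_force: 0.0
```

>>> drive_tool(plan=[[[0,0,0.05],[0,0,0],0.0],[[0,0,0.05],[0,0,0],0.0],[[0,0,0.05],[0,0,0],0.0],[[0,0,0.025],[0,0,0],0.0],[[0,0,0.02],[0,0,0],0.0],[[0,0,0],[0,0,0],0.0]])

```text
time_s: 4.15
position: [592.9, 71.4, 30.7]
orientation: [3.14, -0.046, -0.004]
ft_force: [-0.3, -0.2, 0.3]
gripper_width: 0.002
gripper_force: 0.0
```

>>> drive_tool(plan=[[[0,-0.003,0],[0,0,0],0.0],[[0,-0.003,0],[0,0,0],0.0],[[0,-0.002,0],[0,0,0],0.0],[[0,-0.002,0],[0,0,0],0.0],[[0,0,0],[0,0,0],0.0]])

```text
time_s: 4.78
position: [594.5, 83.9, 31.8]
orientation: [-3.141, 0.042, -0.0]
ft_force: [-0.2, -0.5, -0.1]
gripper_width: 0.005
gripper_force: 0.0
```

Run:
```python
from h import *
im,d=r.capture('top'); cv2.imwrite('pics/t1.png',im[:,:,::-1])
a=np.hstack([cv2.resize(im[108:158,186:256,::-1],None,fx=8,fy=8,interpolation=cv2.INTER_CUBIC)])
cv2.imwrite('pics/z3.png',cv2.convertScaleAbs(a,alpha=1.5)); print(r.read_state()['ft_force'])
```

```text
[ 0.35449271 -0.16490641 -0.70267188]
```

View pics/z3.png

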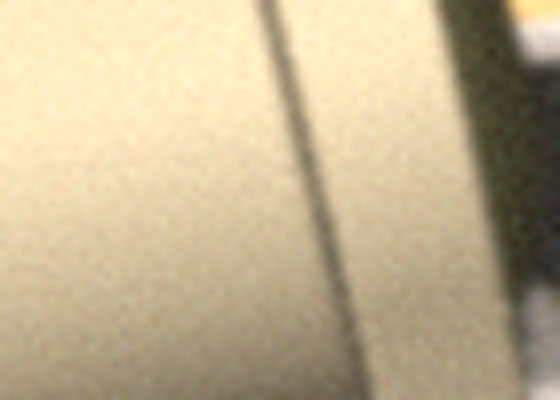

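The arm hides the stop from above, so I'll feel for the contact in small steps.

>>> drive_tool(plan=[[[0,-0.002,0],[0,0,0],0.0],[[0,-0.0015,0],[0,0,0],0.0],[[0,-0.001,0],[0,0,0],0.0],[[0,0,0],[0,0,0],0.0]])

```text
time_s: 5.32
position: [594.5, 88.2, 31.6]
orientation: [-3.141, 0.042, 0.0]
ft_force: [-0.5, -0.3, 0.1]
gripper_width: 0.003
gripper_force: 0.0
```

>>> drive_tool(plan=[[[0,-0.001,0],[0,0,0],0.0],[[0,-0.001,0],[0,0,0],0.0],[[0,0,0],[0,0,0],0.0]])

```text
time_s: 5.7
position: [594.6, 90.1, 31.6]
orientation: [-3.141, 0.042, 0.0]
ft_force: [0.5, -0.0, -1.0]
gripper_width: 0.006
gripper_force: 0.0
```

>>> drive_tool(plan=[[[0,-0.001,0],[0,0,0],0.0],[[0,-0.001,0],[0,0,0],0.0],[[0,0,0],[0,0,0],0.0]])

```text
time_s: 6.08
position: [594.6, 92.1, 31.6]
orientation: [-3.141, 0.042, 0.0]
ft_force: [-0.1, -0.3, 0.1]
gripper_width: 0.007
gripper_force: 0.0
```

>>> drive_tool(plan=[[[0,-0.001,0],[0,0,0],0.0],[[0,-0.001,0],[0,0,0],0.0],[[0,0,0],[0,0,0],0.0]])

```text
time_s: 6.45
position: [594.6, 92.5, 31.6]
orientation: [3.14, -0.045, -0.001]
ft_force: [0.2, -4.8, 1.0]
gripper_width: 0.002
gripper_force: 2.6
```

>>> drive_tool(plan=[[[0,-0.001,0],[0,0,0],0.0],[[0,-0.0015,0],[0,0,0],0.0],[[0,-0.0015,0],[0,0,0],0.0],[[0,-0.0015,0],[0,0,0],0.0],[[0,-0.0015,0],[0,0,0],0.0],[[0,-0.0015,0],[0,0,0],0.0],[[0,-0.0015,0],[0,0,0],0.0],[[0,0,0],[0,0,0],0.0]])

```text
time_s: 7.45
position: [594.9, 102.1, 31.6]
orientation: [3.139, -0.045, -0.001]
ft_force: [-0.9, -6.4, 1.4]
gripper_width: 0.005
gripper_force: 3.2
```

>>> drive_tool(plan=[[[0,-0.0015,0],[0,0,0],0.0],[[0,-0.0015,0],[0,0,0],0.0],[[0,-0.0015,0],[0,0,0],0.0],[[0,-0.0015,0],[0,0,0],0.0],[[0,-0.0015,0],[0,0,0],0.0],[[0,-0.0015,0],[0,0,0],0.0],[[0,0,0],[0,0,0],0.0]])

```text
time_s: 8.32
position: [595.2, 111.1, 31.6]
orientation: [3.139, -0.045, -0.001]
ft_force: [0.0, -6.3, 2.0]
gripper_width: -0.001
gripper_force: 3.2
```

Run:
```python
from h import *
im,d=r.capture('side'); im=im[:,:,::-1]
cv2.imwrite('pics/s1.png',im)
cv2.imwrite('pics/z4.png',cv2.convertScaleAbs(cv2.resize(im[165:225,150:250],None,fx=8,fy=8,interpolation=cv2.INTER_CUBIC),alpha=1.5))
print(r.read_state()['position'],r.read_state()['ft_force'])
```

```text
[595.11977436 111.05586569  31.58280043] [ 0.80605775 -6.74758086 -0.13341402]
```

View pics/z4.png

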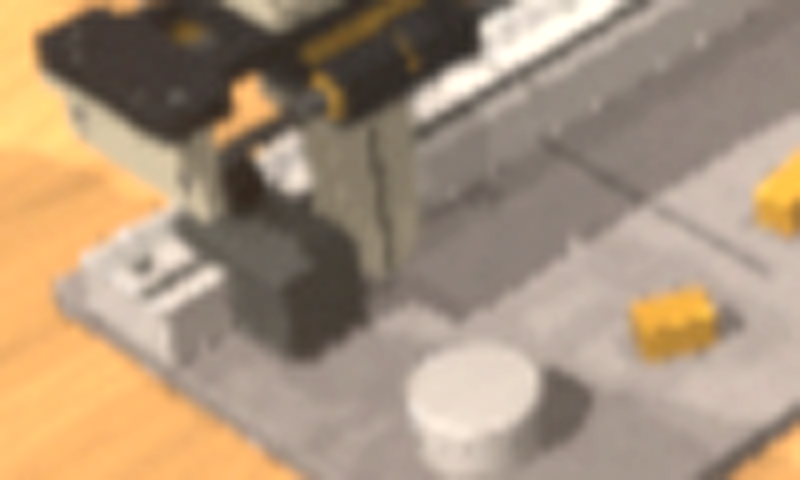

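Side view: the closed fingers are pushing squarely on the stop arm's right face at crop (380,260), and nothing else is near. It has moved about 18.7 mm, so I'll go a further 7 mm, then back off and check from above.

>>> drive_tool(plan=[[[0,-0.0015,0],[0,0,0],0.0],[[0,-0.0015,0],[0,0,0],0.0],[[0,-0.001,0],[0,0,0],0.0],[[0,-0.001,0],[0,0,0],0.0],[[0,-0.001,0],[0,0,0],0.0],[[0,-0.001,0],[0,0,0],0.0],[[0,0,0],[0,0,0],0.0]])

```text
time_s: 9.25
position: [595.3, 117.9, 31.6]
orientation: [3.139, -0.045, -0.001]
ft_force: [0.1, -6.0, 1.6]
gripper_width: 0.007
gripper_force: 3.3
```

>>> drive_tool(plan=[[[0,0.005,0],[0,0,0],0.0],[[0,0.015,0],[0,0,0],0.0],[[0,0,-0.04],[0,0,0],0.0],[[0,0,-0.05],[0,0,0],0.0],[[-0.02,0.05,0],[0,0,0],0.0],[[-0.02,0.05,0],[0,0,0],0.0],[[-0.02,0.05,0],[0,0,0],0.0],[[-0.02,0.05,0],[0,0,0],0.0],[[0,0,0],[0,0,0],0.093]])

```text
time_s: 10.38
position: [507.0, -102.7, 121.8]
orientation: [3.14, -0.054, -0.002]
ft_force: [0.2, 0.7, 0.4]
gripper_width: 0.068
gripper_force: 0.0
```

Run:
```python
from h import *
im,d=r.capture('top'); im=im[:,:,::-1]
cv2.imwrite('pics/t2.png',im)
cv2.imwrite('pics/z5.png',cv2.convertScaleAbs(cv2.resize(im[108:148,186:266],None,fx=10,fy=10,interpolation=cv2.INTER_CUBIC),alpha=1.5))
L=im.astype(float).sum(2)
print(L[118:122,203:222].mean(0).astype(int));print(L[138:145,188:222].mean(0).astype(int))
print(r.read_state()['position'],r.read_state()['ft_force'])
```

```text
[462 459 457 451 437 366 329 407 448 455 446 444 445 450 464 456 447 457
 458]
[441 444 431 403 386 382 378 324 253 208 198 204 207 204 199 186 187 181
 183 162 131 147 193 215 214 210 211 208 212 212 209 211 214 257]
[ 508.50005886 -100.21985397  121.78319542] [-0.1291787   0.4103728  -0.40493383]
```

View pics/z5.png

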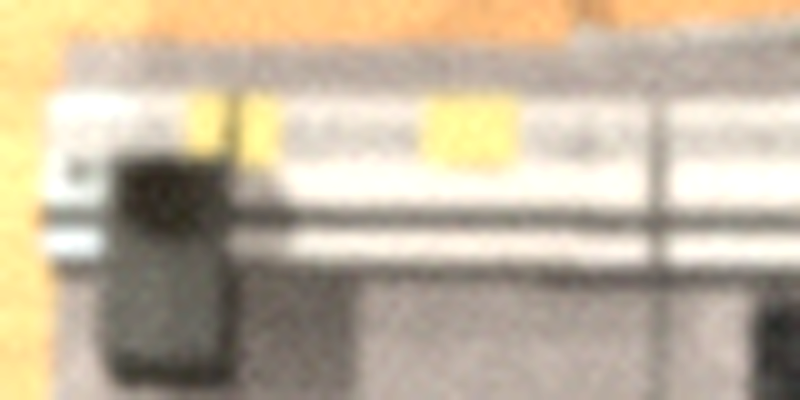

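Run:
```python
from h import *
th=.0275
yb=lambda q:q[0]*th+q[1]
print('line',yb(at_z('top',208.85,119.5,37)))
for u0,ul in ((217.4,204.6),(208.5,195.7)):
  print('R',yb(at_z('top',u0,141,50)),'L-34',yb(at_z('top',ul,141,50))-34)
# dark strip (right face) lower edge at z=14.5
for u in (218.7,209.8): print('low',yb(at_z('top',u,141,14.5)))
im=cv2.imread('pics/t2.png').astype(float).sum(2)
print(im[125:131,192:216].mean(0).astype(int)); print(im[133:136,192:216].mean(0).astype(int))
```

```text
line 148.79494635496002
R 122.3418919525686 L-34 123.14787370463864
R 146.53758190156728 L-34 147.3786813432974
low 122.29801925322579
low 147.1789822786626
[416 388 385 378 315 222 143 111  92  90  89  92  96 107 124 134 164 221
 264 274 275 300 334 382]
[319 309 304 295 251 225 212 210 209 210 198 189 184 189 187 170 156 189
 212 224 225 239 256 274]
```

The stop's face is about 1.5 mm short of the line, well inside the tolerance and on the safe side. Next I'll go in front of the bar with open fingers and the tool axis along the fence.

>>> drive_tool(plan=[[[-0.029,-0.02,0],[0,0,0],0.093],[[0,0,0],[0,0,0],0.093],[[0,0,0],[0,0,0],0.093],[[0,0,0.04],[0,0,0],0.093],[[0,0,0.03],[0,0,0],0.093],[[0,0,0.02],[0,0,0],0.093],[[0,0,0.008],[0,0,0],0.093],[[0,0,0],[0,0,0],0.093],[[0,0,0],[0,0,0],0.093]])

```text
time_s: 11.55
position: [481.6, -77.0, 24.2]
orientation: [3.141, -0.043, 0.002]
ft_force: [0.2, -0.0, 0.6]
gripper_width: 0.993
gripper_force: 0.0
```

>>> drive_tool(plan=[[[0.005,0,0],[0,0,0],0.093],[[0.004,0,0],[0,0,0],0.093],[[0.004,0,0],[0,0,0],0.093],[[0.004,0,0],[0,0,0],0.093],[[0.004,0,0],[0,0,0],0.093],[[0.004,0,0],[0,0,0],0.093],[[0.004,0,0],[0,0,0],0.093],[[0.004,0,0],[0,0,0],0.093],[[0.004,0,0],[0,0,0],0.093],[[0.004,0,0],[0,0,0],0.093],[[0.004,0,0],[0,0,0],0.093],[[0.004,0,0],[0,0,0],0.093]])

```text
time_s: 13.05
position: [530.4, -78.3, 23.6]
orientation: [3.141, -0.043, 0.0]
ft_force: [-1.3, -0.3, -0.5]
gripper_width: 1.002
gripper_force: 0.8
```

>>> drive_tool(plan=[[[0.004,0,0],[0,0,0],0.093],[[0.004,0,0],[0,0,0],0.093],[[0.004,0,0],[0,0,0],0.093],[[0.004,0,0],[0,0,0],0.093],[[0.004,0,0],[0,0,0],0.093],[[0.004,0,0],[0,0,0],0.093],[[0.004,0,0],[0,0,0],0.093],[[0.004,0,0],[0,0,0],0.093],[[0.004,0,0],[0,0,0],0.093],[[0.003,0,0],[0,0,0],0.093],[[0,0,0],[0,0,0],0.093]])

```text
time_s: 14.42
position: [569.6, -79.3, 23.7]
orientation: [-3.141, 0.043, -0.002]
ft_force: [-0.1, -0.7, -0.5]
gripper_width: 1.002
gripper_force: 0.0
```

>>> drive_tool(plan=[[[0.0015,0,0],[0,0,0],0.093],[[0.0015,0,0],[0,0,0],0.093],[[0.0015,0,0],[0,0,0],0.093],[[0,0,0],[0,0,0],0.093]])

```text
time_s: 14.92
position: [573.6, -79.6, 23.6]
orientation: [3.141, -0.043, 0.0]
ft_force: [-2.5, -0.1, 1.1]
gripper_width: 1.0
gripper_force: 1.1
```

>>> drive_tool(plan=[[[0.0015,0,0],[0,0,0],0.093],[[0.0015,0,0],[0,0,0],0.093],[[0.0015,0,0],[0,0,0],0.093],[[0.001,0,0],[0,0,0],0.093],[[0,0,0],[0,0,0],0.093]])

```text
time_s: 15.55
position: [579.2, -79.6, 23.6]
orientation: [3.141, -0.043, 0.001]
ft_force: [-2.4, 0.2, 1.1]
gripper_width: 0.997
gripper_force: 1.0
```

>>> drive_tool(plan=[[[0.001,0,0],[0,0,0],0.093],[[0.001,0,0],[0,0,0],0.093],[[0.001,0,0],[0,0,0],0.093],[[0,0,0],[0,0,0],0.093]])

```text
time_s: 16.05
position: [582.3, -79.7, 23.6]
orientation: [3.141, -0.043, 0.001]
ft_force: [-2.1, -0.0, 0.2]
gripper_width: 0.998
gripper_force: 0.8
```

>>> drive_tool(plan=[[[0.001,0,0],[0,0,0],0.093],[[0.001,0,0],[0,0,0],0.093],[[0.001,0,0],[0,0,0],0.093],[[0,0,0],[0,0,0],0.093]])

```text
time_s: 16.55
position: [583.0, -79.7, 23.4]
orientation: [-3.141, 0.044, 0.006]
ft_force: [-7.3, 1.4, 5.9]
gripper_width: 0.998
gripper_force: 3.7
```

>>> drive_tool(plan=[[[0.001,0,0],[0,0,0],0.093],[[0.001,0,0],[0,0,0],0.093],[[0,0,0],[0,0,0],0.093]])

```text
time_s: 16.92
position: [583.0, -79.8, 23.3]
orientation: [-3.141, 0.044, 0.012]
ft_force: [-11.4, 2.0, 7.1]
gripper_width: 0.999
gripper_force: 6.0
```

The bar is seated against the fence. I'll back off, lift, shut the fingers and go to the right of the bar's right end.

>>> drive_tool(plan=[[[-0.003,0,0],[0,0,0],0.093],[[-0.01,0,0],[0,0,0],0.093],[[0,0,-0.05],[0,0,0],0.0],[[0,0,-0.04],[0,0,0],0.0],[[0.008,0.037,0],[0,0,0],0.0],[[0.008,0.037,0],[0,0,0],0.0],[[0.008,0.037,0],[0,0,0],0.0],[[0,0,0],[0,0,0],0.0],[[0,0,0],[0,0,0],0.0]])

```text
time_s: 18.05
position: [595.0, -190.6, 113.6]
orientation: [-3.141, 0.042, -0.001]
ft_force: [-0.1, 0.9, -0.4]
gripper_width: 0.296
gripper_force: 0.0
```

Run:
```python
from h import *
im,d=r.capture('top'); im=im[:,:,::-1]
cv2.imwrite('pics/t3.png',im)
cv2.imwrite('pics/z6.png',cv2.convertScaleAbs(cv2.resize(im[105:201,186:342],None,fx=5,fy=5,interpolation=cv2.INTER_CUBIC),alpha=1.4))
print(r.read_state()['position'],r.read_state()['gripper_width'])
```

```text
[ 595.01132963 -189.96350058  113.56636305] 0.25175478192393663
```

View pics/z6.png

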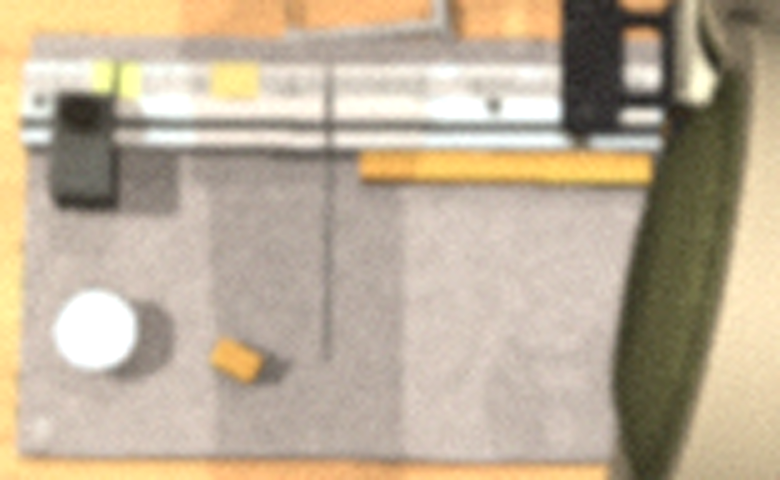

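The picture shows the bar flat along the fence, its left end at crop (360,167), with the stop right on the line. Now I'll lower the closed fingers at its right end.

>>> drive_tool(plan=[[[-0.002,0.002,0],[0,0,0],0.0],[[0,0,0],[0,0,0],0.0],[[0,0,0.04],[0,0,0],0.0],[[0,0,0.03],[0,0,0],0.0],[[0,0,0.019],[0,0,0],0.0],[[0,0,0],[0,0,0],0.0],[[0,0,0],[0,0,0],0.0]])

```text
time_s: 18.98
position: [593.5, -193.2, 25.4]
orientation: [3.141, -0.043, 0.002]
ft_force: [0.2, -0.0, 0.1]
gripper_width: 0.003
gripper_force: 0.0
```

>>> drive_tool(plan=[[[0,-0.005,0],[0,0,0],0.0],[[0,-0.004,0],[0,0,0],0.0],[[0,-0.003,0],[0,0,0],0.0],[[0,-0.003,0],[0,0,0],0.0],[[0,-0.003,0],[0,0,0],0.0],[[0,-0.004,0],[0,0,0],0.0],[[0,-0.004,0],[0,0,0],0.0],[[0,-0.004,0],[0,0,0],0.0],[[0,-0.004,0],[0,0,0],0.0],[[0,-0.004,0],[0,0,0],0.0]])

```text
time_s: 20.23
position: [593.9, -154.8, 24.6]
orientation: [3.141, -0.043, -0.0]
ft_force: [0.1, -2.9, 1.6]
gripper_width: 0.004
gripper_force: 1.3
```

>>> drive_tool(plan=[[[0,-0.004,0],[0,0,0],0.0],[[0,-0.004,0],[0,0,0],0.0],[[0,-0.004,0],[0,0,0],0.0],[[0,-0.004,0],[0,0,0],0.0],[[0,-0.004,0],[0,0,0],0.0],[[0,-0.004,0],[0,0,0],0.0],[[0,-0.004,0],[0,0,0],0.0],[[0,-0.004,0],[0,0,0],0.0],[[0,-0.004,0],[0,0,0],0.0],[[0,-0.004,0],[0,0,0],0.0],[[0,-0.004,0],[0,0,0],0.0],[[0,-0.004,0],[0,0,0],0.0],[[0,-0.004,0],[0,0,0],0.0],[[0,-0.004,0],[0,0,0],0.0],[[0,-0.004,0],[0,0,0],0.0],[[0,-0.004,0],[0,0,0],0.0],[[0,-0.004,0],[0,0,0],0.0],[[0,-0.004,0],[0,0,0],0.0],[[0,-0.004,0],[0,0,0],0.0],[[0,0,0],[0,0,0],0.0]])

```text
time_s: 22.72
position: [595.9, -78.2, 24.5]
orientation: [-3.141, 0.041, 0.0]
ft_force: [0.3, -0.1, -0.6]
gripper_width: 0.005
gripper_force: 0.1
```

Run:
```python
from h import *
for n in('top','side'):
  im,d=r.capture(n); cv2.imwrite(f'pics/{n}4.png',im[:,:,::-1])
a=cv2.imread('pics/top4.png')[105:165,186:266]; b=cv2.imread('pics/side4.png')[145:205,160:260]
a=cv2.resize(a,(400,300),interpolation=cv2.INTER_CUBIC);b=cv2.resize(b,(500,300),interpolation=cv2.INTER_CUBIC)[:,:400]
cv2.imwrite('pics/z7.png',cv2.convertScaleAbs(np.hstack([a,b]),alpha=1.4))
print(r.read_state()['position'],r.read_state()['ft_force'])
```

```text
[595.832203   -78.34199815  24.39879722] [-0.60753989 -0.16012541 -1.11825174]
```

View pics/z7.png

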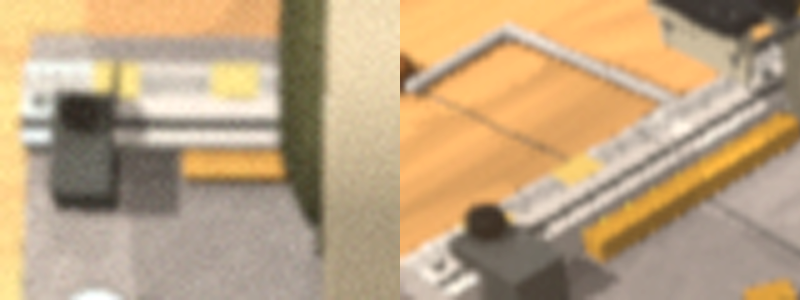

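The bar has stayed flat and the gap is about 35 mm: bar end at (222,138), stop face at (209,138).

>>> drive_tool(plan=[[[0,-0.003,0],[0,0,0],0.0],[[0,-0.003,0],[0,0,0],0.0],[[0,-0.003,0],[0,0,0],0.0],[[0,-0.003,0],[0,0,0],0.0],[[0,-0.003,0],[0,0,0],0.0],[[0,-0.003,0],[0,0,0],0.0],[[0,-0.003,0],[0,0,0],0.0],[[0,-0.003,0],[0,0,0],0.0],[[0,-0.002,0],[0,0,0],0.0],[[0,-0.001,0],[0,0,0],0.0],[[0,0,0],[0,0,0],0.0]])

```text
time_s: 24.2
position: [596.8, -51.9, 24.6]
orientation: [-3.141, 0.042, -0.0]
ft_force: [1.1, -0.3, 0.2]
gripper_width: 0.006
gripper_force: 0.1
```

>>> drive_tool(plan=[[[0,-0.001,0],[0,0,0],0.0],[[0,-0.001,0],[0,0,0],0.0],[[0,-0.001,0],[0,0,0],0.0],[[0,0,0],[0,0,0],0.0]])

```text
time_s: 24.7
position: [596.8, -49.0, 24.6]
orientation: [-3.141, 0.043, -0.0]
ft_force: [0.1, -1.1, -0.3]
gripper_width: 0.001
gripper_force: 0.6
```

>>> drive_tool(plan=[[[0,-0.001,0],[0,0,0],0.0],[[0,-0.001,0],[0,0,0],0.0],[[0,0,0],[0,0,0],0.0]])

```text
time_s: 25.08
position: [596.9, -46.9, 24.6]
orientation: [-3.141, 0.042, 0.0]
ft_force: [0.2, -1.3, -0.4]
gripper_width: 0.006
gripper_force: 0.6
```

>>> drive_tool(plan=[[[0,-0.001,0],[0,0,0],0.0],[[0,-0.001,0],[0,0,0],0.0],[[0,0,0],[0,0,0],0.0]])

```text
time_s: 25.45
position: [596.9, -44.9, 24.6]
orientation: [-3.141, 0.042, 0.0]
ft_force: [0.5, -1.4, 0.5]
gripper_width: 0.001
gripper_force: 0.6
```

>>> drive_tool(plan=[[[0,-0.001,0],[0,0,0],0.0],[[0,0,0],[0,0,0],0.0]])

```text
time_s: 25.7
position: [596.9, -44.0, 24.6]
orientation: [-3.141, 0.043, 0.0]
ft_force: [-0.3, -1.6, 0.2]
gripper_width: 0.003
gripper_force: 0.7
```

>>> drive_tool(plan=[[[0,-0.001,0],[0,0,0],0.0],[[0,0,0],[0,0,0],0.0]])

```text
time_s: 25.95
position: [597.0, -43.0, 24.6]
orientation: [-3.141, 0.043, 0.0]
ft_force: [-0.6, -2.2, 0.7]
gripper_width: 0.003
gripper_force: 0.7
```

>>> drive_tool(plan=[[[0,-0.001,0],[0,0,0],0.0],[[0,0,0],[0,0,0],0.0]])

```text
time_s: 26.2
position: [597.0, -42.0, 24.6]
orientation: [-3.141, 0.043, 0.0]
ft_force: [0.4, -1.5, 1.1]
gripper_width: 0.008
gripper_force: 0.8
```

>>> drive_tool(plan=[[[0,-0.0007,0],[0,0,0],0.0],[[0,0,0],[0,0,0],0.0]])

```text
time_s: 26.45
position: [597.0, -41.3, 24.6]
orientation: [-3.141, 0.043, 0.0]
ft_force: [-0.6, -1.4, 0.3]
gripper_width: 0.005
gripper_force: 0.9
```

>>> drive_tool(plan=[[[0,-0.0007,0],[0,0,0],0.0],[[0,0,0],[0,0,0],0.0]])

```text
time_s: 26.7
position: [597.0, -41.2, 24.6]
orientation: [3.141, -0.043, -0.0]
ft_force: [-0.4, -3.8, 1.1]
gripper_width: 0.003
gripper_force: 2.2
```

>>> drive_tool(plan=[[[0,-0.0007,0],[0,0,0],0.0],[[0,0,0],[0,0,0],0.0]])

```text
time_s: 26.95
position: [597.0, -41.1, 24.6]
orientation: [3.14, -0.044, -0.0]
ft_force: [1.1, -7.1, 0.4]
gripper_width: 0.003
gripper_force: 3.2
```

The bar touches the stop. I'll back off straight, then press the bar lightly to the fence once more with open fingers, keeping clear of the stop, offcut and tin.

>>> drive_tool(plan=[[[0,0.003,0],[0,0,0],0.0],[[0,0.01,0],[0,0,0],0.0],[[0,0,-0.05],[0,0,0],0.0],[[0,0,-0.04],[0,0,0],0.093],[[-0.013,-0.046,0],[0,0,0],0.093],[[-0.013,-0.046,0],[0,0,0],0.093],[[0,0,0],[0,0,0],0.093],[[0,0,0],[0,0,0],0.093],[[0,0,0],[0,0,0],0.093]])

```text
time_s: 28.08
position: [573.4, 38.2, 114.5]
orientation: [3.141, -0.046, -0.0]
ft_force: [0.4, 0.2, 0.3]
gripper_width: 0.602
gripper_force: 0.0
```

>>> drive_tool(plan=[[[0,0,0],[0,0,0],0.093],[[0,0,0.04],[0,0,0],0.093],[[0,0,0.03],[0,0,0],0.093],[[0,0,0.019],[0,0,0],0.093],[[0,0,0],[0,0,0],0.093],[[0,0,0],[0,0,0],0.093]])

```text
time_s: 28.82
position: [573.6, 39.3, 26.1]
orientation: [3.141, -0.044, 0.001]
ft_force: [-0.3, 0.7, 0.2]
gripper_width: 1.002
gripper_force: 0.0
```

>>> drive_tool(plan=[[[0.004,0,0],[0,0,0],0.093],[[0.003,0,0],[0,0,0],0.093],[[0.002,0,0],[0,0,0],0.093],[[0.001,0,0],[0,0,0],0.093],[[0.001,0,0],[0,0,0],0.093],[[0,0,0],[0,0,0],0.093]])

```text
time_s: 29.58
position: [584.2, 39.4, 25.6]
orientation: [3.141, -0.043, -0.0]
ft_force: [-1.2, 0.3, 0.6]
gripper_width: 0.999
gripper_force: 0.0
```

>>> drive_tool(plan=[[[0.001,0,0],[0,0,0],0.093],[[0.001,0,0],[0,0,0],0.093],[[0,0,0],[0,0,0],0.093]])

```text
time_s: 29.95
position: [586.2, 39.3, 25.6]
orientation: [3.141, -0.043, -0.0]
ft_force: [0.7, -0.5, -0.2]
gripper_width: 1.0
gripper_force: 0.0
```

>>> drive_tool(plan=[[[0.001,0,0],[0,0,0],0.093],[[0.001,0,0],[0,0,0],0.093],[[0,0,0],[0,0,0],0.093]])

```text
time_s: 30.32
position: [586.4, 39.2, 25.4]
orientation: [3.141, -0.043, -0.005]
ft_force: [-5.3, 0.9, 4.0]
gripper_width: 0.997
gripper_force: 2.8
```

>>> drive_tool(plan=[[[-0.002,0,0],[0,0,0],0.093],[[-0.01,0,0],[0,0,0],0.093],[[0,0,-0.05],[0,0,0],0.093],[[0,0,-0.05],[0,0,0],0.093],[[0,0.05,0],[0,0,0],0.093],[[0,0.05,0],[0,0,0],0.093],[[0,0.05,0],[0,0,0],0.093],[[0,0.05,0],[0,0,0],0.093],[[0,0.05,0],[0,0,0],0.093],[[0,0.05,0],[0,0,0],0.093],[[0,0,0],[0,0,0],0.093]])

```text
time_s: 31.7
position: [566.7, -265.4, 125.5]
orientation: [3.139, -0.053, 0.0]
ft_force: [0.1, 0.6, 0.7]
gripper_width: 1.0
gripper_force: 0.0
```

Run:
```python
from h import *
for n in('top','side'):
  im,d=r.capture(n); cv2.imwrite(f'pics/{n}5.png',im[:,:,::-1])
a=cv2.imread('pics/top5.png')[108:158,186:286]; b=cv2.imread('pics/side5.png')[145:205,165:285]
a=cv2.resize(a,(600,300),interpolation=cv2.INTER_CUBIC);b=cv2.resize(b,(600,300),interpolation=cv2.INTER_CUBIC)
cv2.imwrite('pics/z8.png',cv2.convertScaleAbs(np.vstack([a,b]),alpha=1.5))
yb=lambda q:q[0]*.0275+q[1]
L=cv2.imread('pics/top5.png').astype(float)
print(L[138:145,190:216].mean(0).sum(1).astype(int))
hsv=cv2.cvtColor(cv2.imread('pics/top5.png'),cv2.COLOR_BGR2HSV)
m=((hsv[...,1]>110)&(hsv[...,2]>50)).astype(np.uint8); m[:132]=0;m[148:]=0;m[:,:195]=0;m[:,300:]=0
v,u=np.nonzero(m);rc=cv2.minAreaRect(np.c_[u,v].astype(np.float32));print(len(u),rc)
for c in cv2.boxPoints(rc):
  q=at_z('top',*c,28);print(c,q.round(1),yb(q).round(1),(q[0]-.0275*q[1]).round(1))
```

```text
[437 415 394 396 383 332 259 214 203 210 211 208 212 210 215 210 213 192
 157 181 234 258 260 260 261 263]
350 ((238.0, 138.0), (6.0, 58.0), 90.0)
[209. 135.] [612.1 131.4  28. ] 148.3 608.5
[267. 135.] [608.7 -28.8  28. ] -12.1 609.5
[267. 141.] [591.7 -28.5  28. ] -12.2 592.5
[209. 141.] [595.1 131.4  28. ] 147.8 591.4
```

View pics/z8.png

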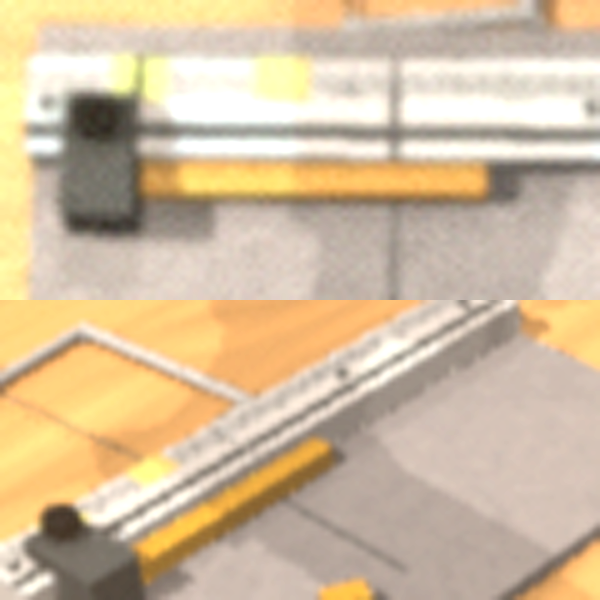

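The bar lies flat on the fence, its end against the stop at top-crop (140,180), and the stop's face is at the pencil line at (140,75). I'm handing it in.

```bash
python3 -c "
from cell import r
print(r.job_done())"
```

```text
the job is handed in; nothing more can be done
None
```

I handed the job in: the stop's face is within about 2 mm of the pencil line, and the bar lies flat along the fence with its end touching the stop. The hand-in returned no verdict; this is from the final pictures and the push forces, which stayed under 12 N.

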